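Hook the split retaining ring out of a sight-glass housing

ROBOT

A 6-joint arm with a two-finger parallel gripper is mounted at the origin on a cart in front of the work surface, level with it; the furniture and walls round the work are solid. World frame = base frame: x ahead of the robot, y to its left, z up, the work surface at z = 0. Lengths are in m, angles in rad, forces in N, time in s.
With the tool pointing down it reaches from about 0.3 to 0.775 m from the base axis. Payload 14.6 kg.
Tool frame: the origin (TCP) lies at the very end of the fingers, on their centre line; the grasp point (between the pads) lies 19 mm behind it; z points along the fingers, y is the line along which they close (so a half turn about z gives the same grasp; the last joint's range is limited). The gripper opens to 94 mm and grips with 3 to 60 N. Pads are 16 mm wide; open, the fingers measure 119 mm over their backs; the gripper's body (75 mm by 177 mm) begins 78 mm behind the grasp point.
Start: joints at [1.162, 0.3, 1.521, -0, 1.321, -0.067], TCP at [0.184, 0.518, 0.205] pointing down, gripper open.
Joint ranges: [-3.03, 3.03], [-0.79, 2.21], [0.23, 2.52], [-1.04, 4.18], [0, 3.07], [-2.55, 2.55]. Speed limits (rad/s): [2.22, 2.22, 2.57, 3.14, 3.14, 3.14].

INTERFACE

Orientations are given as [roll, pitch, yaw] about the fixed x, y, z axes, in that order (R = Rz(yaw) Ry(pitch) Rx(roll)).
In Python, from station import * gives the robot as it stands.
- The arm moves only by the tool jog_arm, never from a script. Its argument "rows" is a list of rows, each a list of 3 entries, a list of its own where there are three numbers: the shift along the tool's x, y, z in m, then the turn about the tool's z in degrees, then the finger opening in m, from 0 to 0.094. A call has 1 to 12 rows; each row shifts and turns the commanded pose from where the row before left it, along the tool's axes as they then stand; what a row does not reach is not made up. A row lasts 1/12 s, in which the tool goes at most 41.7 mm and 7.16 degrees, less where a joint would pass 70% of its speed; a pose out of reach is approached as far as the arm can. A call is refused whole if a number of a shift passes 0.0417 or a number of a turn 7.16, either way. A call with a gripper value outside its range is refused whole. The fingers move at their own pace and stop on an object; "squeeze" is the grip in N (left out, the last holds). Time passes only in rows, so rows that do not move let the fingers close. It gives the time, the measured TCP pose, the force, the opening and the grip force at its end, in the units of the state.
- get_obs(): the state, without advancing time (a new reading comes with each control period).
- camera(name): name is "scene" or "top" or "wrist"; returns a dict with "image" (480x640x3 uint8, red, green, blue), "range_z" (480x640 float32, m along the optical axis (not along the pixel's ray), 0 where there is no reading), "K" (3x3 intrinsics, pixels), "world_from_camera" (4x4, takes a point from camera to world coordinates); the wrist camera has in their place "T_tool_cam" (4x4, takes a point from camera to tool coordinates, whose origin is the TCP and whose axes are the flange's). Camera axes: x right, y up, looking along -z (the intrinsics and any distortion apply to the point x, -y, -z); pixel columns grow to the right and rows downward; lengths in m; the calibration is good to about 2 mm. A picture is of the moment at which its call begins: read the wrist's pose just before it.
- hand_in(): hands the job in; it is judged then, once.
Trained networks look in a picture, given as the dict that the camera call returned (one of the last four; its "shot" number tells which), for a name from the list of things; names that differ only in an ending like _2 or _b are one class to them, and where a whole thing is asked for, a point or a joint stands for the part that bears it (a point fixed in the world has none). Each returns a list of dicts, best first, with "p" (0 to 1); they miss things now and then, are a little off and sometimes report something else, mostly with a low value. They report only what shows in the picture. A call takes as long as a camera call. They do not tell look-alikes from the thing itself.
- search_frame(label, picture): "at" ([column, row] as shares, 0 to 1, of the picture: columns of its width, rows of its height, amid what is visible of it).
- spot_point(label, picture): "at" ([column, row] as shares, 0 to 1, of the picture: columns of its width, rows of its height: a listed point, or the origin of a listed thing).
The state is a dict: "time_s": time; "qpos": joint angles; "joint_vel": joint speeds; "tau": joint torques, N m; "ee_pos": TCP position; "eef_rot": TCP orientation; "force": force on the tool from outside, world axes, zero at the start; "moment": the same for the moment, N m; "grip_width": finger opening in m; "grip_force": force on a finger pad.
Only numpy, scipy, OpenCV 4.12 (cv2) and the standard library are available. Lean on these libraries where they do the work, as an engineer would, in place of code of your own. Each camera call takes 0.05 s, during which the arm holds its last target. There are 200 camera calls.

TASK

The glass in the blue sight-glass housing has to be changed, so take out its split brass retaining ring. Take the orange-handled hooked pick from its stand, bring its toe in through the slot in the housing wall and under the end of the ring, ease the ring up and out of its groove without pressing hard on the glass or straining the ring, and lay it flat on the two rails of the drip rack, touching the ring with nothing but the pick and not dropping it. Then hang the pick back in its stand and leave the other things where they are.

Things in the scene. Friction and masses are not known exactly. Their poses are not given: they have to be found in the camera images.
- housing: Round blue housing, fixed. Origin: centre of its underside, z up. Flange 180 mm diameter, 10 mm high, with 6 bolt heads (5 mm high) at radius 83 mm, 30, 90, 150 degrees either side of -x. Wall of radius 58 to 76 mm, up to z 36 mm. Inside, a seat of radius 43 to 58 mm at z 28 mm carries the ring, sunk 2 mm below the wall's top. Between seat and window (radius 32 to 43 mm) the floor is at z 10 mm.
- slot (a point): Middle of the outer mouth, on the floor, of a radial slot 18 mm wide through wall and seat, on the housing's -x side (towards the robot, turned by up to 0.4 rad): housing frame (-76, 0, 10) mm. The way in is along the housing's +x; a toe slid in at z 10 to 28 mm passes under the ring.
- window: The round glass on its steel plug in the middle of the housing, 64 mm diameter, top at z 34 mm of the housing frame. Same frame as the housing. Fragile: not more than 10 N.
- ring: Loose stiff C-shaped brass ring, 0.1 kg, diameter 112 mm outside, 92 inside, 6 mm thick. Origin: centre of the circle on the underside; z is its axis. From its +x towards +y the gap is at 143 to 165 degrees; each end has a lug, 6 mm wide, reaching in to radius 40 mm. At first its frame is within 0.05 rad of the housing's: plain ring (180 degrees) crosses the slot. 2 mm radial play; nothing snaps.
- ring_end (a point): Underside of the ring at the lug of the end beside the slot (168 degrees, radius 51 mm). The ring ends about 13 mm past the slot's middle, on the +y side.
- pick: Loose upright hooked pick, 145 mm tall, 0.12 kg. Origin: on the shank's axis at the toe's underside; z up the shank, x along the toe. Toe 7 mm wide, 4 thick, to x 24.5 mm, its last 5 mm turned up to z 10 mm: 15.5 mm room for the ring between shank and tip. Shank 8 mm thick, collar 32 mm diameter at z 75 to 80 mm. At first it hangs by the collar in the stand, toe along the stand's +x.
- pick_grip (a point): Point to grip the orange square handle (20 x 20 mm, faces along the pick's x and y, z 80 to 145 mm): pick frame (0, 0, 115) mm.
- pick_collar (a point): Middle of the collar's underside: pick frame (0, 0, 75) mm.
- stand: Fixed stand. Origin: centre of its underside; x is where its fork opens (away from the robot, turned by up to 0.4 rad). Fork plate 62 x 66 mm, z 84 to 90 mm, slot 18 mm wide from x -9 mm to the open front at x 31 mm. Upright at x -25 mm, base 8 mm high. The pick, toe along x, comes out and goes in straight from above or through the front.
- stand_seat (a point): Where the middle of the collar's underside rests: stand frame (0, 0, 90) mm.
- rack: Fixed white drip rack, base 160 x 120 x 6 mm. Origin: centre of its underside; x along the rails (away from the robot, turned by up to 0.4 rad). Two steel rails 8 mm thick at y +36, -36 mm, tops at z 40 mm, from posts at x -72 mm (51 mm tall) to x 42 mm, where they bend down to the base. Nothing crosses between them: a toe under a ring there can be drawn out along -x. May swap with the stand.
- rack_top (a point): Where the ring's centre belongs, at the height of the rails' tops: rack frame (0, 0, 40) mm. A hanging ring lowered just behind the rails' bent ends (+x side) and drawn to -x by its top tips over them and lies down on the rails.
- amber: Brown bottle 58 x 59 x 112 mm, origin at the centre of its underside; bystander behind the work.
- beaker: Clear 60 mm tall beaker, origin under its centre; bystander behind the work.
- wash: Pink bottle 150 mm tall, origin under its centre; bystander behind the work.
- tape: Roll of white tape 65 mm wide, 19 mm high, origin under its centre; bystander near the front.
- marker: Black and white marker 137 mm long, lying, origin under its centre; bystander near the front.
Not all that is in view belongs to the job. What is meant by the pick is not purple, and is the larger of those in its own colour.

How it is judged:
On the way, in this order (a step that is already met when the one before it is completed fails the run):
1. the pick, out of its stand, carries the ring's end well above the groove (z of ring_end in the frame of housing above 0.06 m and contact force between pick and ring above 0.1 N and distance between pick_collar and stand_seat above 0.05 m), for 0.1 s.
2. the ring lies on the rails, free of the pick (horizontal distance between ring and rack_top below 0.03 m and angle between the z axis of ring and the z axis of rack, either way round below 0.1 rad and z of ring in the frame of rack below 0.052 m and contact force between ring and rack above 0.1 N and contact force between pick and ring below 0.05 N), for 0.2 s.
At the end, for the whole second after the job is handed in: The ring lies flat (within 0.1 rad) and still on the rack's rails, its centre within 30 mm of the rack's centre; the pick hangs upright (within 0.12 rad) in the stand, its collar within 12 mm of the seat, still and released (horizontal distance between ring and rack_top below 0.03 m and angle between the z axis of ring and the z axis of rack, either way round below 0.1 rad and z of ring in the frame of rack between 0.034 and 0.052 m and linear speed of each of ring, pick below 0.02 m/s and distance between pick_collar and stand_seat below 0.012 m and angle between pick's own z axis and vertical below 0.12 rad); the robot touches nothing.
It fails at once if more than 10 N on the glass window (contact force between window and anything else above 10 N).
It fails at once if pick and ring press on each other with more than 15 N (contact force between pick and ring above 15 N).
It fails at once if the robot itself touches the ring (contact force between any of the fingers, the arm and ring above 0.5 N).
It fails at once if the ring is dropped or flung (faster than 1 m/s) (linear speed of ring above 1 m/s).
It fails at once if a bystander is moved by more than 20 mm (distance of any of amber, beaker, wash, tape, marker from where it was at the start of the episode above 0.02 m).
It also fails if it takes over 72 s, if anything falls off the work surface, if the arm or the gripper's body presses on something with over 40 N, if the wrist force passes 120 N, or if a joint passes its speed limit or range.

## Working session

There is one attempt and no reset: what is moved stays moved. The work goes in short steps, Python scripts to look and compute and a tool call to move; the robot and the scene stay as the last step left them, time stands still between calls to the robot, and variables do not carry over. Pictures are saved under pics/ and viewed, at most 13 in all, crops included, and the job is handed in when it is done.

Besides the shell and the picture viewer there is one more tool, called after ">>>" as name(argument=value, ...), one argument or row to a line, values as JSON. jog_arm: Moves the arm, as the interface text tells. Its arguments: {"type":"object","properties":{"rows":{"type":"array","items":{"type":"array"}},"squeeze":{"type":"number"}},"required":["rows"]}

```bash
ls; mkdir -p pics; cat > h.py <<'E'
from station import *
import numpy as np, cv2
from scipy.spatial.transform import Rotation as R
def T_of(pic,obs):
    if "world_from_camera" in pic: return np.array(pic["world_from_camera"])
    T=np.eye(4);T[:3,:3]=R.from_euler('xyz',obs["eef_rot"]).as_matrix();T[:3,3]=obs["ee_pos"]
    return T@np.array(pic["T_tool_cam"])
def cloud(pic,obs=None):
    z=pic["range_z"];K=np.array(pic["K"]);v,u=np.mgrid[0:480,0:640]
    P=np.stack([(u-K[0,2])/K[0,0]*z,-(v-K[1,2])/K[1,1]*z,-z],-1)
    T=T_of(pic,obs);W=P@T[:3,:3].T+T[:3,3];W[z==0]=np.nan
    return W
def onplane(pic,at,h,obs=None):
    K=np.array(pic["K"]);T=T_of(pic,obs);u,v=at[0]*640,at[1]*480
    d=T[:3,:3]@np.array([(u-K[0,2])/K[0,0],-(v-K[1,2])/K[1,1],-1]);o=T[:3,3]
    return o+d*(h-o[2])/d[2]
E
python3 - <<'E'
from h import *
o=get_obs();print(o)
for n in["top","scene"]:
    p=camera(n);cv2.imwrite(f"pics/{n}0.png",p["image"][...,::-1]);print(p["K"],p["world_from_camera"])
    np.savez(f"pics/{n}0.npz",W=cloud(p),im=p["image"])
    for l in["housing","slot","ring","ring_end","pick","pick_grip","pick_collar","stand","stand_seat","rack","rack_top","window","amber","beaker","wash","tape","marker"]:
        r=spot_point(l,p);H=dict(slot=.01,ring=.028,ring_end=.028,pick=.015,pick_grip=.13,pick_collar=.09,stand_seat=.09,rack_top=.04).get(l,0)
        print(n,l,[(round(a["p"],2),np.round(a["at"],3).tolist(),onplane(p,a["at"],H).round(3).tolist()) for a in r[:3]])
E
```

```text
pics
{'time_s': 0.0, 'qpos': array([ 1.16239886e+00,  3.00452506e-01,  1.52160706e+00, -4.39463565e-06,
        1.32074024e+00, -6.65707171e-02]), 'joint_vel': array([ 3.93588376e-05,  1.13240269e-03, -3.74508810e-05,  2.76693213e-04,
        5.70114967e-04, -2.57082106e-04]), 'tau': array([ 1.28542717e-03, -5.31827652e+01, -3.52727902e+01,  7.09439255e-02,
        2.45453574e-02, -1.52356915e-04]), 'ee_pos': array([0.18424014, 0.51792127, 0.20488556]), 'eef_rot': array([-3.14038789e+00, -7.60543961e-05,  2.79976695e+00]), 'force': array([-0.33810767, -0.65422939,  0.00783603]), 'moment': array([0.01884982, 0.01134451, 0.02799399]), 'grip_force': 0.0, 'grip_width': 0.09388247765845169}
[[436.23290476   0.         324.08312305]
 [  0.         436.23290476 235.50711788]
 [  0.           0.           1.        ]] [[ 0.02154144  0.99606561 -0.0859609   0.48569554]
 [-0.99972084  0.02229537  0.00782011  0.01382564]
 [ 0.00970587  0.08576845  0.99626782  1.1435899 ]
 [ 0.          0.          0.          1.        ]]
top housing [(0.8, [0.548, 0.466], [0.617, -0.064, 0.0])]
top slot [(0.8,
[... 2745 characters left out ...]
 0.09])]
scene rack [(0.75, [0.687, 0.667], [0.558, -0.283, 0.0]), (0.56, [0.604, 0.498], [0.756, -0.134, 0.0])]
scene rack_top [(0.66, [0.692, 0.655], [0.545, -0.284, 0.04])]
scene window [(0.85, [0.532, 0.57], [0.627, -0.053, 0.0]), (0.5, [0.489, 0.44], [0.8, 0.056, 0.0])]
scene amber [(0.85, [0.492, 0.443], [0.796, 0.051, 0.0])]
scene beaker [(0.74, [0.601, 0.5], [0.751, -0.13, 0.0]), (0.72, [0.687, 0.522], [0.752, -0.259, 0.0]), (0.56, [0.535, 0.553], [0.651, -0.052, 0.0])]
scene wash [(0.61, [0.682, 0.522], [0.751, -0.252, 0.0])]
scene tape [(0.87, [0.365, 0.718], [0.39, 0.113, 0.0]), (0.68, [0.284, 0.501], [0.627, 0.328, 0.0])]
scene marker [(0.69, [0.518, 0.81], [0.346, -0.102, 0.0])]
```

```bash
python3 - <<'E'
import cv2
a=cv2.imread("pics/scene0.png");b=cv2.imread("pics/top0.png")
cv2.imwrite("pics/a.png",cv2.resize(a[150:420,110:510],(800,540)))
cv2.imwrite("pics/b.png",cv2.resize(b[140:350,180:460],(800,600)))
E
```

```text
(no output)
```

View pics/a.png

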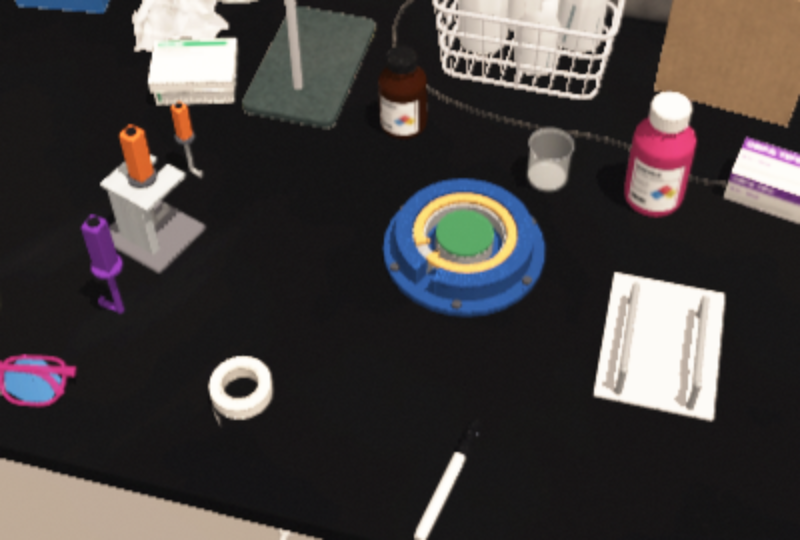

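View pics/b.png

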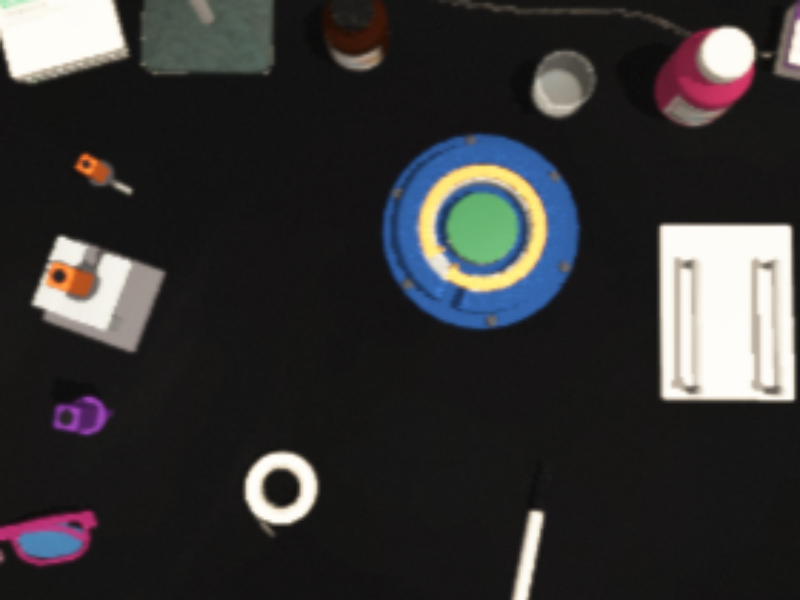

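The orange-handled pick hangs in the stand (a.png about 135,150). The decoys are purple at (95,240) and a smaller orange one at (183,120). The housing's slot is near (430,265), with the ring's gap beside it, and the rack is on the right at (660,345).

```bash
cat > fit.py <<'E'
from h import *
def rect(W,im,c,r,zlo,zhi,mask=None):
    m=(np.hypot(W[...,0]-c[0],W[...,1]-c[1])<r)&(W[...,2]>zlo)&(W[...,2]<zhi)
    if mask is not None:m&=mask
    P=W[m]; b=cv2.minAreaRect((P[:,:2]*1000).astype(np.float32))
    return len(P),np.round(b[0],1),np.round(b[1],1),round(b[2],1),P[:,2].mean().round(4),P
def circ(P):
    A=np.c_[2*P[:,:2],np.ones(len(P))];s=np.linalg.lstsq(A,(P[:,:2]**2).sum(1),rcond=None)[0]
    return s[:2],np.sqrt(s[2]+s[:2]@s[:2])
E
python3 - <<'E'
from fit import *
for n in["top","scene"]:
    d=np.load(f"pics/{n}0.npz");W,im=d["W"],d["im"].astype(int)
    hsv=cv2.cvtColor(d["im"],cv2.COLOR_RGB2HSV)
    t=(np.abs(W[...,0]-.45)<.1)&(np.abs(W[...,1])<.05);print(n,"table z",np.nanmedian(W[...,2][t]))
    gray=hsv[...,1]<60
    print("plate",rect(W,im,(.56,.28),.07,.08,.1,gray)[:5])
    print("handle top",rect(W,im,(.56,.28),.07,.15,.17)[:5])
    print("rackbase",rect(W,im,(.555,-.283),.12,.003,.013,gray)[:5])
    for y0 in(-.36,-.283):
        print("rail",rect(W,im,(.555,-.283),.1,.034,.047,(W[...,1]>y0)&(W[...,1]<y0+.077))[:5])
    blue=(hsv[...,0]>95)&(hsv[...,0]<125)&(hsv[...,1]>100)
    m=blue&(np.hypot(W[...,0]-.62,W[...,1]+.058)<.11)&(W[...,2]>.032)&(W[...,2]<.042);print("wall",m.sum(),W[m].mean(0).round(4),cv2.minEnclosingCircle((W[m][:,:2]*1000).astype(np.float32)))
    m=blue&(np.hypot(W[...,0]-.62,W[...,1]+.058)<.11)&(W[...,2]>.005);c=cv2.minEnclosingCircle((W[m][:,:2]*1000).astype(np.float32));print("flange",c)
    ring=(hsv[...,0]>15)&(hsv[...,0]<32)&(hsv[...,1]>80)&(np.hypot(W[...,0]-.62,W[...,1]+.058)<.07)
    P=W[ring];print("ring",circ(P),P[:,2].mean())
p=camera("wrist");print(p["K"],np.array(p["T_tool_cam"]).round(3))
E
```

```text
top table z 0.00039854544772910394
plate (507, array([562.5, 283.8]), array([66.9, 61.7]), 71.3, np.float64(0.0911))
handle top (82, array([562.4, 283.4]), array([19.5, 20. ]), 73.5, np.float64(0.1604))
rackbase (2642, array([ 555.6, -283.8]), array([234.3, 232. ]), 67.9, np.float64(0.0062))
rail (150, array([ 540.2, -320.7]), array([119.3,   8.8]), 1.1, np.float64(0.0396))
rail (156, array([ 541.1, -248.5]), array([119.4,   8.8]), 0.5, np.float64(0.0392))
wall 1034 [ 0.6275 -0.0604  0.0366] ((624.87939453125, -57.42807388305664), 76.20472717285156)
flange ((624.6830444335938, -56.08942794799805), 91.03524017333984)
ring (array([ 0.62525906, -0.05647566]), np.float64(0.051157801116056036)) 0.03354266209960558
scene table z -0.00030678475467693644
plate (533, array([561. , 284.3]), array([69.2, 65. ]), 71.9, np.float64(0.0893))
handle top (94, array([561.4, 285.2]), array([22.3, 22.9]), 76.5, np.float64(0.1578))
rackbase (3167, array([ 557.3, -284.7]), array([231.9, 227.3]), 49.2, np.float64(0.0058))
rail (193, array([ 538.5, -319.3]), array([121.7,   8.4]), 0.9, np.float64(0.0387))
rail (177, array([ 538.1, -247.4]), array([122.9,   7.9]), 1.0, np.float64(0.0389))
wall 1170 [ 0.6236 -0.057   0.0355] ((623.3367919921875, -55.74103927612305), 78.60010528564453)
flange ((620.8356323242188, -56.71337890625), 90.442626953125)
ring (array([ 0.62306784, -0.0567745 ]), np.float64(0.05021594808513135)) 0.03257888873092224
[[346.14362061   0.         324.95538793]
 [  0.         346.14362061 239.51119526]
 [  0.           0.           1.        ]] [[ 0.     0.96   0.279  0.08 ]
 [ 1.    -0.     0.     0.   ]
 [ 0.001  0.279 -0.96  -0.18 ]
 [ 0.     0.     0.     1.   ]]
```

>>> jog_arm(
  rows=[
    [[0,0,-0.04],0,0.094],
    [[-0.04,0,-0.01],0,0.094],
    [[-0.04,-0.01,0],0,0.094],
    [[-0.04,-0.01,0],0,0.094],
    [[-0.04,-0.01,0],0,0.094],
    [[-0.04,-0.01,0],0,0.094],
    [[-0.04,-0.01,0],0,0.094],
    [[-0.04,-0.01,0],0,0.094],
    [[0,0,0],0,0.094],
    [[0,0,0],0,0.094],
  ],
)

```text
time_s: 2.68
ee_pos: [0.4293, 0.3666, 0.2551]
eef_rot: [-3.141, -0.0, 2.797]
force: [0.1, -0.0, 0.0]
grip_width: 0.0936
grip_force: 0.0
```

```bash
python3 - <<'E'
from fit import *
for n in["top","scene"]:
    d=np.load(f"pics/{n}0.npz");W=d["W"];c=np.array([.6235,-.0565]) if n=="scene" else np.array([.6248,-.0566])
    r=np.hypot(W[...,0]-c[0],W[...,1]-c[1]);a=np.degrees(np.arctan2(W[...,1]-c[1],W[...,0]-c[0]))%360
    m=(r>.06)&(r<.074)&(W[...,2]<.027)&(a>120)&(a<200);print(n,"slot ang",m.sum(),np.median(a[m]),np.percentile(a[m],[10,90]))
    hsv=cv2.cvtColor(d["im"],cv2.COLOR_RGB2HSV)
    m2=(r>.047)&(r<.055)&(a>110)&(a<200)
    for b in range(110,200,4):
        k=m2&(a>=b)&(a<b+4)
        if k.any():print(b,k.sum(),W[k][:,2].mean().round(3),hsv[k].mean(0).round(),end=";")
    print()
o=get_obs();p=camera("wrist");cv2.imwrite("pics/w1.png",p["image"][...,::-1]);W=cloud(p,o);hsv=cv2.cvtColor(p["image"],cv2.COLOR_RGB2HSV)
print(rect(W,0,(.562,.284),.06,.08,.1,hsv[...,1]<60)[:5],rect(W,0,(.562,.284),.03,.15,.17)[:5])
E
```

```text
top slot ang 38 158.24508828044475 [152.12326343 164.27667394]
110 4 0.035 [ 26. 128. 254.];114 4 0.033 [ 25. 124. 253.];118 6 0.032 [ 24.  94. 250.];122 3 0.031 [ 21.  30. 233.];126 4 0.028 [ 20.  19. 236.];130 5 0.027 [ 21.  19. 233.];134 5 0.028 [ 21.  21. 231.];138 5 0.028 [ 20.  27. 233.];142 4 0.032 [ 24.  94. 251.];146 5 0.029 [ 23. 106. 235.];150 5 0.033 [ 24. 127. 249.];154 6 0.029 [ 24. 114. 238.];158 5 0.03 [ 22. 113. 229.];162 6 0.029 [ 24. 124. 241.];166 5 0.034 [ 26. 120. 254.];170 5 0.035 [ 26. 122. 254.];174 4 0.035 [ 26. 118. 254.];178 3 0.033 [ 26. 121. 254.];182 6 0.035 [ 26. 122. 254.];186 3 0.033 [ 26. 123. 254.];190 5 0.034 [ 25. 126. 254.];194 5 0.034 [ 26. 119. 254.];198 2 0.035 [ 26. 124. 254.];
scene slot ang 72 155.5984723626516 [148.48718899 188.50179402]
110 4 0.032 [ 24. 132. 253.];114 7 0.033 [ 23. 135. 252.];118 8 0.029 [ 18. 122. 226.];122 6 0.031 [ 18.  76. 232.];126 5 0.027 [ 15.  23. 225.];130 4 0.028 [ 17.  20. 229.];134 5 0.028 [ 38.  25. 225.];138 1 0.026 [140.   4. 186.];142 6 0.029 [ 20.  87. 226.];146 14 0.017 [ 57.  84. 143.];150 10 0.026 [ 48. 147. 196.];154 5 0.032 [ 22. 139. 242.];158 5 0.033 [ 23. 132. 251.];162 6 0.032 [ 21. 132. 239.];166 7 0.033 [ 23. 133. 250.];170 2 0.033 [ 20. 126. 243.];174 6 0.033 [ 22. 134. 248.];178 2 0.035 [ 24. 134. 253.];182 6 0.033 [ 23. 130. 249.];186 5 0.035 [ 22. 129. 247.];190 6 0.034 [ 23. 131. 250.];194 8 0.033 [ 22. 130. 249.];198 2 0.034 [ 22. 129. 250.];
(2377, array([561.9, 284. ]), array([65.6, 63.3]), 70.3, np.float64(0.0904)) (0, array([0., 0.]), array([0., 0.]), 0.0, np.float64(nan))fit.py:6: RuntimeWarning: Mean of empty slice.
  return len(P),np.round(b[0],1),np.round(b[1],1),round(b[2],1),P[:,2].mean().round(4),P
  ret = ret.dtype.type(ret / rcount)
```

>>> jog_arm(
  rows=[
    [[-0.038,-0.009,0],-0.7,0.094],
    [[-0.038,-0.009,0],0,0.094],
    [[-0.038,-0.009,0],0,0.094],
    [[-0.038,-0.008,0],0,0.094],
    [[0,0,0.03],0,0.06],
    [[0,0,0.038],0,0.05],
    [[0,0,0.038],0,0.05],
    [[0,0,0.038],0,0.05],
    [[0,0,0],0,0.04],
  ],
  squeeze=20,
)

```text
time_s: 3.48
ee_pos: [0.5563, 0.2851, 0.1041]
eef_rot: [-3.134, -0.008, 2.814]
force: [-1.1, 0.5, -0.7]
grip_width: 0.0643
grip_force: 0.0
```

```bash
python3 - <<'E'
from fit import *
o=get_obs();print(o["ee_pos"],o["eef_rot"],o["force"],o["grip_width"]);p=camera("wrist");cv2.imwrite("pics/w2.png",p["image"][...,::-1])
t=camera("top");W=cloud(t);np.save("pics/w2.npy",cloud(p,o))
E
```

```text
[0.55626126 0.28514925 0.10414476] [-3.13418082 -0.00825575  2.81382759] [-1.05603228  0.52743104 -0.72308036] 0.06427645292522054
```

View pics/w2.png

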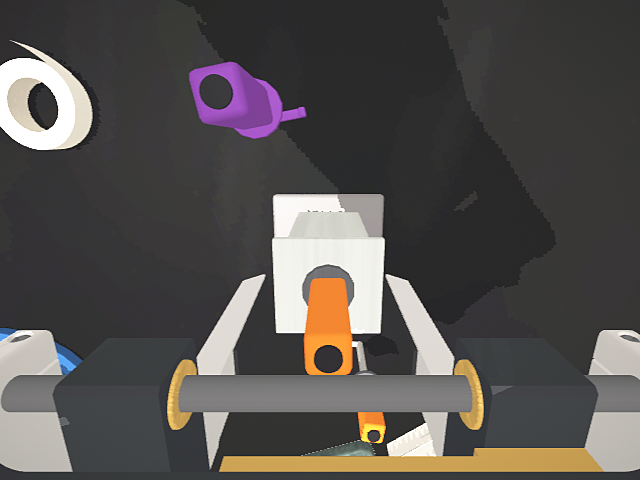

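The wrist view shows the fingers straddling the orange handle (320,320) centrally. The fork plate is behind it, and the purple decoy is clear at (240,100).

>>> jog_arm(
  rows=[
    [[0,0,0],0,0.03],
    [[0,0,0],0,0.015],
    [[0,0,0],0,0.01],
    [[0,0,0],0,0.01],
    [[0,0,0],0,0.01],
    [[0,0,0],0,0.01],
    [[0,0,0],0,0.01],
    [[0,0,0],0,0.01],
    [[0,0,0],0,0.01],
  ],
  squeeze=45,
)

```text
time_s: 4.33
ee_pos: [0.5605, 0.2852, 0.1122]
eef_rot: [3.141, 0.001, 2.812]
force: [-1.3, 0.5, 5.6]
grip_width: 0.0199
grip_force: 44.9
```

>>> jog_arm(
  rows=[
    [[0,0,-0.03],0,0.01],
    [[0,0,-0.04],0,0.01],
    [[0,0,-0.04],3.1,0.01],
    [[-0.0093,-0.0366,0],0,0.01],
    [[-0.0093,-0.0366,0],0,0.01],
    [[-0.0093,-0.0366,0],0,0.01],
    [[-0.0093,-0.0366,0],0,0.01],
    [[-0.0093,-0.0366,0],0,0.01],
    [[-0.0093,-0.0366,0],0,0.01],
    [[-0.0093,-0.0366,0],0,0.01],
    [[-0.0093,-0.0366,0],0,0.01],
    [[0,0,0.02],0,0.01],
  ],
)

```text
time_s: 5.33
ee_pos: [0.5202, -0.0195, 0.2043]
eef_rot: [3.141, 0.005, 2.754]
force: [0.4, 0.2, 0.5]
grip_width: 0.0198
grip_force: 44.9
```

>>> jog_arm(
  rows=[
    [[0,0,0.03],0,0.01],
    [[0,0,0.03],0,0.01],
    [[0,0,0],0,0.01],
    [[0,0,0],0,0.01],
    [[0,0,0],0,0.01],
    [[0,0,0],0,0.01],
  ],
)

```text
time_s: 5.83
ee_pos: [0.5205, -0.0142, 0.1434]
eef_rot: [3.141, 0.003, 2.758]
force: [-0.2, -0.7, -0.7]
grip_width: 0.0196
grip_force: 44.9
```

```bash
python3 - <<'E'
from fit import *
o=get_obs();print(o["ee_pos"],o["eef_rot"])
a=[]
for n in["scene","wrist"]:
    p=camera(n);a.append(p["image"][...,::-1]);np.save(f"pics/{n}3.npy",cloud(p,o));np.save(f"pics/{n}3im.npy",p["image"])
c=cv2.resize(a[0][210:350,240:440],(800,560),interpolation=cv2.INTER_CUBIC)
cv2.imwrite("pics/s3.png",c);cv2.imwrite("pics/w3.png",a[1])
E
```

```text
[ 0.52053833 -0.01422508  0.14338747] [3.14082459e+00 2.62410820e-03 2.75815738e+00]
```

View pics/s3.png

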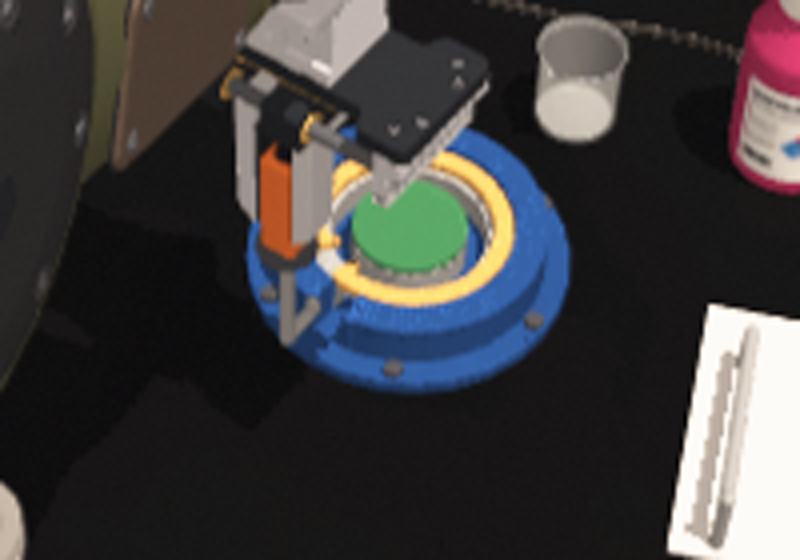

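View pics/w3.png

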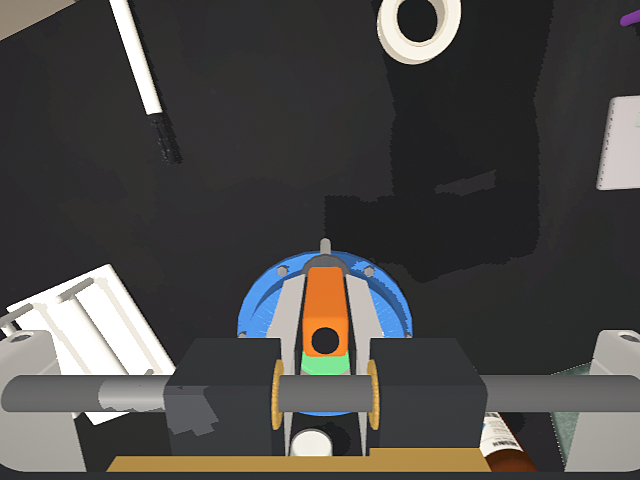

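The scene view shows the pick vertical, shank at (287,300) and toe pointing at the slot mouth. In the wrist view the bolts at x 283 and 369 are symmetric about the shank at x 325, so it is laterally aligned.

```bash
python3 - <<'E'
from fit import *
W=np.load("pics/scene3.npy");im=np.load("pics/scene3im.npy");hsv=cv2.cvtColor(im,cv2.COLOR_RGB2HSV)
cam=np.array([-.182,-.206]);x=np.array([.9272,-.3746]);y=np.array([.3746,.9272])
d=np.hypot(W[...,0]-.5205,W[...,1]+.0142)
m=(d<.014)&(W[...,2]>.055)&(W[...,2]<.115)&(hsv[...,1]<60)
for lo in np.arange(.055,.115,.01):
    P=W[m&(W[...,2]>=lo)&(W[...,2]<lo+.01)]
    if len(P):
        c=P[:,:2].mean(0);e=c-cam;e/=np.linalg.norm(e);c=c+e*.003
        r=c-[.6233,-.0567];print(lo.round(3),len(P),c.round(4),"house x,y",(r@x).round(4),(r@y).round(4))
# handle
m=(d<.03)&(hsv[...,0]<14)&(hsv[...,1]>150);print("handle z max",W[m][:,2].max(),"mean",W[m].mean(0))
m=(d<.045)&(hsv[...,1]<60)&(W[...,2]>.035)&(W[...,2]<.075);print("lowest",W[m][:,2].min()); P=W[m]-[.6233,-.0567,0];print("toe max x",np.sort(P[:,:2]@x)[-5:],"z",np.sort(W[m][:,2])[:6])
t=np.argsort(P[:,:2]@x)[-5:];print((P[t,:2]@y),P[t,2])
E
```

```text
0.055 13 [ 0.5226 -0.0147] house x,y -0.1091 0.0012
0.065 9 [ 0.5218 -0.0148] house x,y -0.1098 0.0008
0.075 14 [ 0.5217 -0.0146] house x,y -0.11 0.001
0.085 9 [ 0.5221 -0.0145] house x,y -0.1096 0.0012
0.095 14 [ 0.5219 -0.015 ] house x,y -0.1096 0.0007
0.105 2 [ 0.5203 -0.0151] house x,y -0.1111 -0.0
handle z max 0.1938036566813245 mean [ 0.51294726 -0.01155626  0.16255378]
lowest 0.04486948021590087
toe max x [-0.08832023 -0.087869   -0.08652072 -0.08631284 -0.0860876 ] z [0.04486948 0.04491991 0.04623636 0.04650308 0.04668329 0.04713295]
[-0.0023033   0.00326517  0.00167662 -0.0008102  -0.00061216] [0.04964592 0.05503417 0.05487828 0.04980593 0.05281898]
```

>>> jog_arm(
  rows=[
    [[0,-0.001,0.015],0,0.01],
    [[0,0,0.013],0,0.01],
    [[0,0,0.005],0,0.01],
    [[0,0,0],0,0.01],
    [[-0.005,0,0],0,0.01],
    [[-0.01,0,0],0,0.01],
    [[-0.01,0,0],0,0.01],
    [[-0.01,0,0],0,0.01],
    [[-0.007,0,0],0,0.01],
    [[-0.005,0,0],0,0.01],
    [[0,0,0],0,0.01],
    [[0,0,0],0,0.01],
  ],
)

```text
time_s: 6.93
ee_pos: [0.5629, -0.0328, 0.1086]
eef_rot: [-3.142, 0.0, 2.758]
force: [-0.5, 0.0, -1.7]
grip_width: 0.0199
grip_force: 44.9
```

```bash
python3 - <<'E'
from fit import *
o=get_obs();print(o["ee_pos"],o["eef_rot"],o["force"],o["moment"])
p=camera("scene");W=cloud(p);hsv=cv2.cvtColor(p["image"],cv2.COLOR_RGB2HSV)
cam=np.array([-.182,-.206]);x=np.array([.9272,-.3746]);y=np.array([.3746,.9272])
d=np.hypot(W[...,0]-.566,W[...,1]+.034)
for lo in np.arange(.035,.085,.01):
    P=W[(d<.014)&(hsv[...,1]<60)&(W[...,2]>=lo)&(W[...,2]<lo+.01)]
    if len(P):
        c=P[:,:2].mean(0);e=c-cam;e/=np.linalg.norm(e);c=c+e*.003
        r=c-[.6233,-.0567];print(lo.round(3),len(P),c.round(4),(r@x).round(4),(r@y).round(4))
cv2.imwrite("pics/s4.png",cv2.resize(p["image"][210:330,270:430,::-1],(800,600),interpolation=cv2.INTER_CUBIC))
E
```

```text
[ 0.56285662 -0.03281171  0.10857571] [-3.14159199e+00  1.21316769e-05  2.75782001e+00] [-0.53886986  0.02972405 -1.7156224 ] [0.03373661 0.03177442 0.00668948]
0.035 14 [ 0.5629 -0.0351] -0.0641 -0.0026
0.045 8 [ 0.5641 -0.0324] -0.0639 0.0003
0.055 10 [ 0.5648 -0.0326] -0.0633 0.0004
0.065 8 [ 0.5631 -0.0337] -0.0644 -0.0012
```

View pics/s4.png

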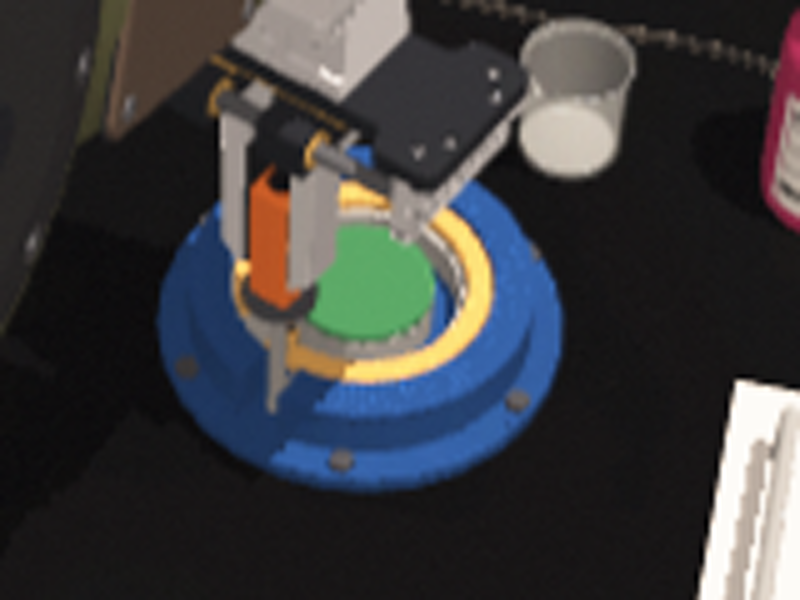

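The shank sits in the slot at (275,370), with the toe under the ring. Next I ease the ring up along an arc pivoting on its far edge.

>>> jog_arm(
  rows=[
    [[-0.001,0,-0.006],0,0.01],
    [[-0.001,0,-0.006],0,0.01],
    [[0,0,-0.003],0,0.01],
    [[-0.0005,0,-0.006],0,0.01],
    [[-0.0015,0,-0.009],0,0.01],
    [[-0.0023,0,-0.0087],0,0.01],
    [[-0.003,0,-0.0085],0,0.01],
    [[0,0,0],0,0.01],
  ],
)

```text
time_s: 7.65
ee_pos: [0.5727, -0.0366, 0.158]
eef_rot: [3.141, 0.003, 2.758]
force: [-0.4, 0.5, -1.4]
grip_width: 0.0201
grip_force: 44.9
```

```bash
cat > look.py <<'E'
from fit import *
import sys
o=get_obs();print(o["time_s"],o["ee_pos"],o["eef_rot"],o["force"])
p=camera("scene");W=cloud(p);hsv=cv2.cvtColor(p["image"],cv2.COLOR_RGB2HSV)
m=(hsv[...,0]>13)&(hsv[...,0]<33)&(hsv[...,1]>70)&(np.hypot(W[...,0]-o["ee_pos"][0],W[...,1]-o["ee_pos"][1])<.15)&(W[...,2]>.02)&(W[...,2]<o["ee_pos"][2]-.05)
P=W[m];c=P.mean(0);u,s,v=np.linalg.svd(P-c,full_matrices=False);print("ring pts",len(P),"c",c.round(3),"n",v[2].round(3),"z",P[:,2].min().round(3),P[:,2].max().round(3),"spread",(s/np.sqrt(len(P))).round(4))
cv2.imwrite(f"pics/{sys.argv[1]}.png",p["image"][...,::-1])
E
python3 look.py s5
```

```text
7.65 [ 0.57269844 -0.03657418  0.15795777] [3.14079609e+00 3.12218129e-03 2.75783715e+00] [-0.36964393  0.47345239 -1.4262672 ]
ring pts 489 c [ 0.623 -0.068  0.05 ] n [-0.349  0.127 -0.928] z 0.021 0.084 spread [0.0387 0.0304 0.007 ]
```

>>> jog_arm(
  rows=[
    [[-0.0035,0,-0.0075],0,0.01],
    [[-0.0045,0,-0.0078],0,0.01],
    [[-0.0052,0,-0.0075],0,0.01],
    [[-0.006,0,-0.007],0,0.01],
    [[-0.0065,0,-0.0065],0,0.01],
    [[-0.007,0,-0.006],0,0.01],
    [[-0.0075,0,-0.0055],0,0.01],
    [[-0.008,0,-0.0047],0,0.01],
    [[0,0,0],0,0.01],
  ],
)

```text
time_s: 8.45
ee_pos: [0.6176, -0.055, 0.2095]
eef_rot: [3.141, 0.002, 2.758]
force: [-0.6, -0.2, -1.5]
grip_width: 0.0198
grip_force: 44.9
```

```bash
python3 look.py s6
```

```text
8.45 [ 0.61757462 -0.05495339  0.20947724] [3.14116804e+00 2.03799782e-03 2.75753025e+00] [-0.57956586 -0.15615137 -1.46463801]
ring pts 358 c [ 0.646 -0.068  0.08 ] n [-0.82   0.343 -0.458] z 0.023 0.145 spread [0.0414 0.0314 0.0028]
```

View pics/s6.png

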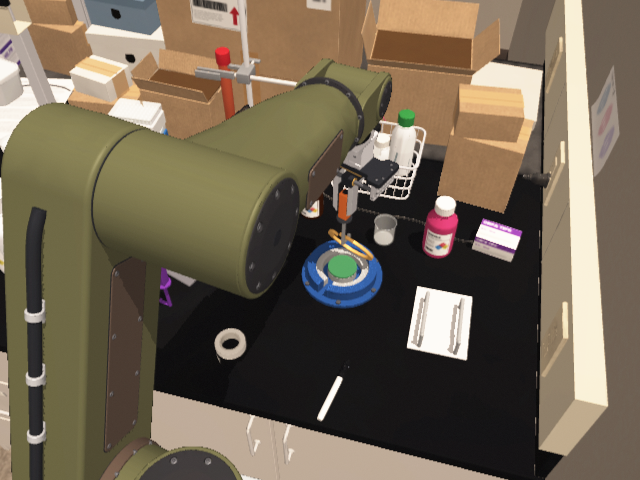

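The ring is tilted about 63° on the hook above the far seat, at about (350,245). I continue the arc and then lift.

>>> jog_arm(
  rows=[
    [[-0.0084,0,-0.004],0,0.01],
    [[-0.0087,0,-0.0034],0,0.01],
    [[-0.009,0,-0.0027],0,0.01],
    [[-0.008,0,-0.003],0,0.01],
    [[-0.004,0,-0.008],0,0.01],
    [[0,0,-0.012],0,0.01],
    [[0,0,-0.015],0,0.01],
    [[0,0,-0.015],0,0.01],
    [[0,0,-0.015],0,0.01],
    [[0,0,-0.008],0,0.01],
    [[0,0,0],0,0.01],
    [[0,0,0],0,0.01],
  ],
)

```text
time_s: 9.5
ee_pos: [0.6513, -0.0685, 0.2941]
eef_rot: [3.142, 0.0, 2.758]
force: [0.3, 0.0, -3.0]
grip_width: 0.0201
grip_force: 44.9
```

```bash
python3 look.py s7
```

```text
9.5 [ 0.65134085 -0.068507    0.29409216] [3.14158417e+00 1.68829370e-05 2.75791994e+00] [ 0.28616949  0.00704986 -2.98173431]
ring pts 671 c [ 0.657 -0.071  0.154] n [-0.924  0.375 -0.072] z 0.023 0.222 spread [0.0399 0.0343 0.0122]
```

>>> jog_arm(
  rows=[
    [[0,0,0],-3,0.01],
    [[0,-0.004,0],-4,0.01],
    [[0.001,-0.008,0],-4,0.01],
    [[0.002,-0.012,0],-4,0.01],
    [[0.004,-0.015,0],-4,0.01],
    [[0.004,-0.016,0],-3.4,0.01],
    [[0.004,-0.016,0],0,0.01],
    [[0.004,-0.016,0],0,0.01],
    [[0.004,-0.016,0],0,0.01],
    [[0.004,-0.016,0],0,0.01],
    [[0.004,-0.014,0],0,0.01],
    [[0.004,-0.012,0],0,0.01],
  ],
)

```text
time_s: 10.55
ee_pos: [0.6084, -0.2126, 0.2933]
eef_rot: [3.141, -0.001, -3.135]
force: [0.2, 0.3, -2.4]
grip_width: 0.0198
grip_force: 44.9
```

```bash
python3 - <<'E'
from fit import *
o=get_obs();print(o["ee_pos"],o["eef_rot"])
for n in["top","scene"]:
    d=np.load(f"pics/{n}0.npz");W=d["W"]
    for s,y in(("L",-.248),("R",-.320)):
        m=(np.abs(W[...,1]-y)<.009)&(W[...,0]>.55)&(W[...,0]<.64)
        for lo in(.009,.016,.024,.032,.037):
            k=m&(W[...,2]>=lo)&(W[...,2]<lo+.008)
            if k.any():print(n,s,lo,k.sum(),W[k][:,0].min().round(4),W[k][:,0].max().round(4),W[k][:,1].mean().round(4))
E
```

```text
[ 0.60843348 -0.21259521  0.29326473] [ 3.14106503e+00 -1.38913060e-03 -3.13463749e+00]
top L 0.009 17 0.5665 0.6328 -0.2458
top L 0.016 1 0.5976 0.5976 -0.244
top L 0.024 3 0.5944 0.5995 -0.2449
top L 0.032 41 0.5523 0.6008 -0.2476
top L 0.037 50 0.552 0.6008 -0.2473
top R 0.009 23 0.5501 0.6342 -0.3166
top R 0.016 2 0.5964 0.599 -0.3162
top R 0.024 4 0.5619 0.601 -0.3171
top R 0.032 46 0.5538 0.6004 -0.3199
top R 0.037 58 0.5511 0.5999 -0.3195
scene L 0.009 8 0.5518 0.5951 -0.2467
scene L 0.016 1 0.5977 0.5977 -0.243
scene L 0.032 53 0.5511 0.5995 -0.2468
scene L 0.037 53 0.5511 0.5974 -0.2466
scene R 0.009 10 0.573 0.6247 -0.3182
scene R 0.016 3 0.5945 0.5976 -0.3154
scene R 0.024 1 0.5971 0.5971 -0.3143
scene R 0.032 57 0.5506 0.5994 -0.3183
scene R 0.037 62 0.5506 0.5991 -0.3185
```

>>> jog_arm(
  rows=[
    [[0,-0.012,0],0,0.01],
    [[0,-0.014,0],0,0.01],
    [[0,-0.014,0],0,0.01],
    [[0,-0.013,0],0,0.01],
    [[0,-0.009,0],0,0.01],
    [[0,-0.005,0],0,0.01],
    [[0,0,0],0,0.01],
    [[0,0,0],0,0.01],
    [[0,0,0],0,0.01],
    [[0,0,0],0,0.01],
  ],
)

```text
time_s: 11.38
ee_pos: [0.6096, -0.2779, 0.2944]
eef_rot: [-3.142, 0.0, -3.134]
force: [0.0, 0.0, -2.9]
grip_width: 0.0197
grip_force: 44.9
```

```bash
python3 look.py s8; python3 - <<'E'
import cv2
a=cv2.imread("pics/s8.png");cv2.imwrite("pics/s8c.png",cv2.resize(a[180:390,340:560],(628,600),interpolation=cv2.INTER_CUBIC))
E
```

```text
11.3833 [ 0.60962772 -0.27794779  0.29444754] [-3.14157842e+00  2.63866413e-04 -3.13356614e+00] [ 0.02203005  0.0445533  -2.91996975]
ring pts 738 c [ 0.623 -0.278  0.15 ] n [ 0.948 -0.032  0.316] z 0.025 0.22 spread [0.0439 0.0344 0.0175]
```

View pics/s8c.png

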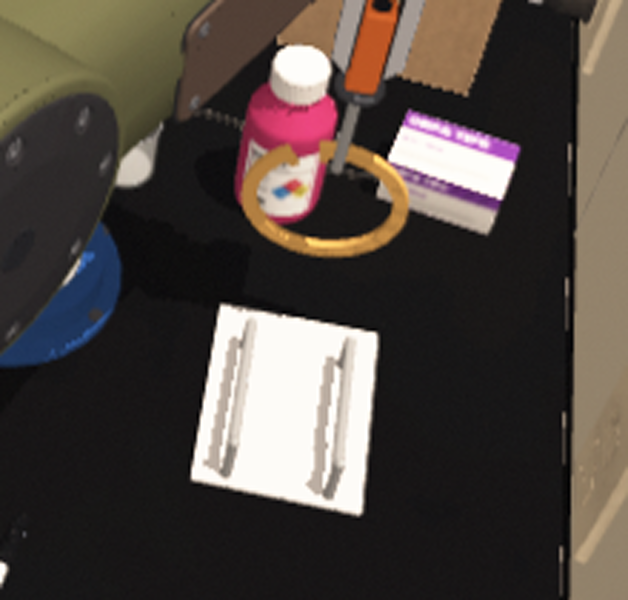

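The ring hangs freely on the hook at (330,200), with its gap to the left, above and beyond the rack. I lower it behind the rail ends.

>>> jog_arm(
  rows=[
    [[0,-0.003,0.005],0,0.01],
    [[0,-0.002,0.01],0,0.01],
    [[0,0,0.012],0,0.01],
    [[0,0,0.013],0,0.01],
    [[0,0,0.013],0,0.01],
    [[0,0,0.012],0,0.01],
    [[0,0,0.01],0,0.01],
    [[0,0,0.008],0,0.01],
    [[0,0,0.004],0,0.01],
    [[0,0,0],0,0.01],
    [[0,0,0],0,0.01],
    [[0,0,0],0,0.01],
  ],
)

```text
time_s: 12.43
ee_pos: [0.6097, -0.2837, 0.208]
eef_rot: [-3.141, 0.001, -3.134]
force: [0.2, 0.7, -1.9]
grip_width: 0.0197
grip_force: 44.9
```

```bash
python3 - <<'E'
from fit import *
o=get_obs();print(o["ee_pos"],o["force"])
p=camera("scene");W=cloud(p);hsv=cv2.cvtColor(p["image"],cv2.COLOR_RGB2HSV)
m=(hsv[...,0]>13)&(hsv[...,0]<33)&(hsv[...,1]>70)&(np.abs(W[...,0]-.618)<.03)&(np.abs(W[...,1]+.283)<.07)&(W[...,2]<.15)&(W[...,2]>.009)
P=W[m];c=np.median(P,0);u,s,v=np.linalg.svd(P-P.mean(0),full_matrices=False)
print(len(P),c.round(4),v[2].round(3),P.min(0).round(4),P.max(0).round(4))
E
```

```text
[ 0.60972986 -0.28368882  0.20801818] [ 0.1575138   0.71692163 -1.88970413]
660 [ 0.6175 -0.2876  0.0664] [-1.    -0.016 -0.009] [ 0.6076 -0.3378  0.0096] [ 0.6253 -0.2264  0.1288]
```

>>> jog_arm(
  rows=[
    [[0.006,0,0],0,0.01],
    [[0.008,0,0],0,0.01],
    [[0.007,0,0],0,0.01],
    [[0.006,0,0],0,0.01],
    [[0.0066,0,0.0005],0,0.01],
    [[0.0066,0,0.0008],0,0.01],
    [[0.0066,0,0.0013],0,0.01],
    [[0.0066,0,0.002],0,0.01],
    [[0.0066,0,0.0025],0,0.01],
    [[0.006,0,0.0032],0,0.01],
    [[0,0,0],0,0.01],
  ],
)

```text
time_s: 13.4
ee_pos: [0.5424, -0.2841, 0.1963]
eef_rot: [3.141, -0.001, -3.135]
force: [1.2, -0.1, -3.0]
grip_width: 0.0199
grip_force: 44.9
```

```bash
python3 look.py s9; python3 - <<'E'
import cv2
a=cv2.imread("pics/s9.png");cv2.imwrite("pics/s9c.png",cv2.resize(a[220:380,380:520],(525,600),interpolation=cv2.INTER_CUBIC))
E
```

```text
13.4 [ 0.54237168 -0.2840623   0.19630963] [ 3.14113207e+00 -9.30877615e-04 -3.13478389e+00] [ 1.17132991 -0.07331799 -2.97072045]
ring pts 259 c [ 0.575 -0.281  0.077] n [-0.817 -0.011 -0.577] z 0.024 0.125 spread [0.0393 0.0319 0.002 ]
```

View pics/s9c.png

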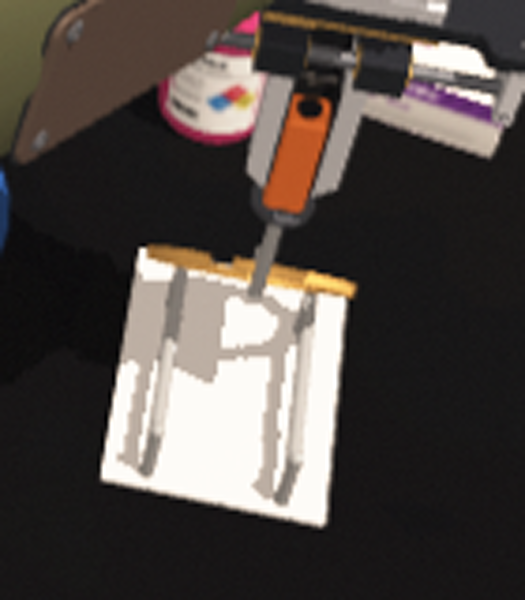

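The ring's lower part is caught on the rail ends and tips over about 35° as planned. I continue the arc down.

>>> jog_arm(
  rows=[
    [[0.0052,0,0.003],0,0.01],
    [[0.0052,0,0.004],0,0.01],
    [[0.005,0,0.004],0,0.01],
    [[0.0047,0,0.0053],0,0.01],
    [[0.0045,0,0.0053],0,0.01],
    [[0.0043,0,0.0053],0,0.01],
    [[0.003,0,0.006],0,0.01],
    [[0.003,0,0.006],0,0.01],
    [[0.003,0,0.006],0,0.01],
    [[0.002,0,0.006],0,0.01],
    [[0.001,0,0.006],0,0.01],
    [[0,0,0],0,0.01],
  ],
)

```text
time_s: 14.45
ee_pos: [0.502, -0.2841, 0.1386]
eef_rot: [3.141, -0.002, -3.134]
force: [-0.1, 1.0, -1.6]
grip_width: 0.02
grip_force: 44.9
```

```bash
python3 look.py s10
```

```text
14.45 [ 0.50203485 -0.28411061  0.1386385 ] [ 3.14062275e+00 -1.56033258e-03 -3.13432703e+00] [-0.07433541  1.03023471 -1.57987922]
ring pts 572 c [ 0.556 -0.279  0.047] n [0.07  0.003 0.998] z 0.035 0.073 spread [0.0397 0.0313 0.0029]
```

>>> jog_arm(
  rows=[
    [[0,0,0.004],0,0.01],
    [[0,0,0.004],0,0.01],
    [[0,0,0.004],0,0.01],
    [[0,0,0.004],0,0.01],
    [[0,0,0.003],0,0.01],
    [[0,0,0],0,0.01],
    [[0,0,0],0,0.01],
  ],
)

```text
time_s: 15.08
ee_pos: [0.5026, -0.2843, 0.1209]
eef_rot: [3.141, -0.0, -3.134]
force: [-0.2, -0.7, -1.2]
grip_width: 0.0198
grip_force: 44.9
```

```bash
python3 - <<'E'
from fit import *
o=get_obs();print(o["ee_pos"],o["force"])
p=camera("scene");W=cloud(p);hsv=cv2.cvtColor(p["image"],cv2.COLOR_RGB2HSV)
m=(hsv[...,0]>13)&(hsv[...,0]<33)&(hsv[...,1]>70)&(np.hypot(W[...,0]-.56,W[...,1]+.283)<.09)&(W[...,2]<.055)&(W[...,2]>.042)
P=W[m];u,s,v=np.linalg.svd(P-P.mean(0),full_matrices=False);print(len(P),circ(P),v[2],P[:,2].mean(),cv2.minEnclosingCircle((P[:,:2]*1000).astype(np.float32)))
cv2.imwrite("pics/s11c.png",cv2.resize(p["image"][220:380,380:520,::-1],(525,600),interpolation=cv2.INTER_CUBIC))
E
```

```text
[ 0.50256587 -0.28433996  0.12091182] [-0.17999106 -0.73165996 -1.18702166]
529 (array([ 0.56546271, -0.2819028 ]), np.float64(0.05135760766603809)) [-2.99854058e-04  5.52226980e-04  9.99999803e-01] 0.045462945307237206 ((563.3299560546875, -282.67864990234375), 59.65203857421875)
```

View pics/s11c.png

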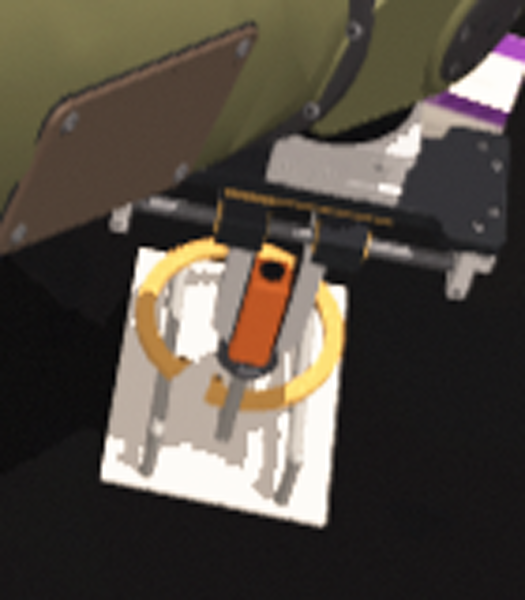

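The ring lies flat on both rails, and the pick shank stands at its near edge (230,400) beside the gap. I lower slightly, withdraw along -x and lift.

>>> jog_arm(
  rows=[
    [[0,0,0.003],0,0.01],
    [[0,0,0],0,0.01],
    [[0.005,0,0],0,0.01],
    [[0.008,0,0],0,0.01],
    [[0.009,0,0],0,0.01],
    [[0.009,0,0],0,0.01],
    [[0.009,0,0],0,0.01],
    [[0.007,0,0],0,0.01],
    [[0,0,0],0,0.01],
    [[0,0,-0.02],0,0.01],
    [[0,0,-0.035],0,0.01],
    [[0,0,-0.04],0,0.01],
  ],
)

```text
time_s: 16.13
ee_pos: [0.4549, -0.2842, 0.2129]
eef_rot: [3.14, -0.003, -3.134]
force: [1.0, -0.5, -1.5]
grip_width: 0.0194
grip_force: 44.9
```

>>> jog_arm(
  rows=[
    [[0,0.01,-0.02],0,0.01],
    [[-0.005,0.02,0],0,0.01],
    [[-0.0075,0.03,0],0,0.01],
    [[-0.0075,0.033,0],0,0.01],
    [[-0.0075,0.033,0],0,0.01],
    [[-0.0075,0.033,0],0,0.01],
    [[-0.0075,0.033,0],0,0.01],
    [[-0.0075,0.033,0],0,0.01],
    [[-0.0075,0.033,0],0,0.01],
    [[-0.0075,0.033,0],0,0.01],
    [[-0.0075,0.033,0],0,0.01],
    [[-0.0075,0.033,0],0,0.01],
  ],
)

```text
time_s: 17.13
ee_pos: [0.5331, 0.0747, 0.2333]
eef_rot: [3.142, 0.0, -3.134]
force: [1.2, -0.4, -1.2]
grip_width: 0.0198
grip_force: 44.9
```

>>> jog_arm(
  rows=[
    [[-0.0075,0.033,0],0,0.01],
    [[-0.0075,0.033,0],0,0.01],
    [[-0.0075,0.033,0],0,0.01],
    [[-0.0075,0.033,0],0,0.01],
    [[-0.005,0.033,0],0,0.01],
    [[0,0.025,0],0,0.01],
    [[0,0.012,0],0,0.01],
    [[0,0,0],6.5,0.01],
    [[0,0,0],6.5,0.01],
    [[0,0,0],6.3,0.01],
    [[0,0,0],0,0.01],
    [[0,0,0],0,0.01],
  ],
)

```text
time_s: 18.13
ee_pos: [0.5666, 0.2747, 0.2331]
eef_rot: [3.142, 0.0, 2.815]
force: [0.4, -1.0, -0.9]
grip_width: 0.0194
grip_force: 44.9
```

>>> jog_arm(
  rows=[
    [[0,0,0],0,0.01],
    [[0,0,0],0,0.01],
  ],
)

```text
time_s: 18.3
ee_pos: [0.5666, 0.2749, 0.2331]
eef_rot: [3.142, 0.0, 2.814]
force: [-0.1, 1.3, -0.3]
grip_width: 0.02
grip_force: 44.9
```

```bash
python3 - <<'E'
from fit import *
o=get_obs();print(o["time_s"],o["ee_pos"],o["eef_rot"])
M=R.from_euler('xyz',o["eef_rot"]).as_matrix();print("tool shift to grasp pose",M.T@(np.array([.5605,.2852,.1122])-o["ee_pos"]),"turn",np.degrees(o["eef_rot"][2]-2.812))
p=camera("scene");W=cloud(p);hsv=cv2.cvtColor(p["image"],cv2.COLOR_RGB2HSV);np.savez("pics/s12.npz",W=W,im=p["image"])
m=(hsv[...,0]>13)&(hsv[...,0]<33)&(hsv[...,1]>70)&(np.hypot(W[...,0]-.56,W[...,1]+.283)<.09)&(W[...,2]<.055)&(W[...,2]>.042)
P=W[m];print(len(P),circ(P),P[:,2].mean())
e=o["ee_pos"];d=np.hypot(W[...,0]-e[0],W[...,1]-e[1])
cam=np.array([-.182,-.206])
for lo in np.arange(e[2]-.09,e[2]-.03,.01):
    P=W[(d<.014)&(hsv[...,1]<60)&(W[...,2]>=lo)&(W[...,2]<lo+.01)]
    if len(P):
        c=P[:,:2].mean(0);u=c-cam;u/=np.linalg.norm(u);print((lo-e[2]).round(3),len(P),(M.T@np.r_[c+u*.003-e[:2],0])[:2].round(4))
E
```

```text
18.3 [0.56657963 0.27489039 0.23310378] [3.14156702e+00 5.81213979e-05 2.81434097e+00]
tool shift to grasp pose [0.00907795 0.00780513 0.12090345] turn 0.13412743365186314
634 (array([ 0.56541525, -0.28163909]), np.float64(0.05119718920606877)) 0.045388199519347555
```

>>> jog_arm(
  rows=[
    [[0.009,0.0078,0],0.1,0.01],
    [[0,0,0],0,0.01],
    [[0,0,0.01],0,0.01],
    [[0,0,0.02],0,0.01],
    [[0,0,0.025],0,0.01],
    [[0,0,0.025],0,0.01],
    [[0,0,0.02],0,0.01],
    [[0,0,0.01],0,0.01],
    [[0,0,0.005],0,0.01],
    [[0,0,0.003],0,0.01],
    [[0,0,0],0,0.01],
    [[0,0,0],0,0.01],
  ],
)

```text
time_s: 19.35
ee_pos: [0.561, 0.2856, 0.1161]
eef_rot: [3.14, 0.001, 2.81]
force: [-0.1, -1.1, -0.6]
grip_width: 0.0199
grip_force: 44.9
```

Hanging about 3 mm above the seat. I lower until it makes contact, then release.

>>> jog_arm(
  rows=[
    [[0,0,0.001],0,0.01],
    [[0,0,0.001],0,0.01],
    [[0,0,0.0005],0,0.01],
    [[0,0,0],0,0.01],
    [[0,0,0],0,0.01],
  ],
)

```text
time_s: 19.77
ee_pos: [0.5606, 0.2854, 0.1127]
eef_rot: [3.141, 0.0, 2.81]
force: [-0.0, -0.2, -2.0]
grip_width: 0.0195
grip_force: 44.9
```

>>> jog_arm(
  rows=[
    [[0,0,0],0,0.024],
    [[0,0,0],0,0.028],
    [[0,0,0],0,0.036],
    [[0,0,0],0,0.05],
    [[0,0,0],0,0.06],
    [[0,0,0],0,0.06],
    [[0,0,0],0,0.06],
    [[0,0,-0.01],0,0.06],
    [[0,0,-0.03],0,0.06],
    [[0,0,-0.035],0,0.06],
    [[0,0,-0.035],0,0.06],
    [[0,0,-0.02],0,0.06],
  ],
)

```text
time_s: 20.77
ee_pos: [0.561, 0.2857, 0.2478]
eef_rot: [3.138, 0.004, 2.81]
force: [-0.2, 0.0, 0.6]
grip_width: 0.0602
grip_force: 0.0
```

>>> jog_arm(
  rows=[
    [[0.02,0,-0.02],0,0.06],
    [[0.04,0,0],0,0.06],
    [[0.04,0,0],0,0.06],
    [[0.04,0,0],0,0.06],
    [[0,0,0],0,0.06],
    [[0,0,0],0,0.06],
  ],
)

```text
time_s: 21.27
ee_pos: [0.427, 0.3316, 0.2641]
eef_rot: [3.14, 0.001, 2.813]
force: [0.0, -1.4, 0.5]
grip_width: 0.0602
grip_force: 0.0
```

```bash
python3 - <<'E'
from fit import *
o=get_obs();print(o["time_s"],o["ee_pos"],o["force"])
p=camera("scene");W=cloud(p);hsv=cv2.cvtColor(p["image"],cv2.COLOR_RGB2HSV)
m=(hsv[...,0]>13)&(hsv[...,0]<33)&(hsv[...,1]>70)&(np.hypot(W[...,0]-.56,W[...,1]+.283)<.09)&(W[...,2]<.055)&(W[...,2]>.042)
P=W[m];print("ring",len(P),circ(P),P[:,2].mean())
t=camera("top")
for n,q in(("scene",p),("top",t)):
    W=cloud(q)
    r=rect(W,0,(.562,.284),.04,.15,.17);print(n,r[:5])
    a,b=(320,130) if 0 else (0,0)
    cv2.imwrite(f"pics/{n}f.png",q["image"][...,::-1])
cv2.imwrite("pics/ff.png",np.hstack([cv2.resize(p["image"][190:330,100:260,::-1],(400,350)),cv2.resize(t["image"][170:310,150:310,::-1],(400,350))]))
E
```

```text
21.2667 [0.42703387 0.33164681 0.26407052] [ 0.04792725 -1.3531729   0.50982324]
ring 647 (array([ 0.56536837, -0.28172038]), np.float64(0.05124575975368466)) 0.045454811283983536
scene (97, array([560.5, 284.5]), array([21.8, 20.6]), 69.4, np.float64(0.1575))
top (84, array([562.6, 283.1]), array([20.6, 19.2]), 72.8, np.float64(0.1605))
```

View pics/ff.png

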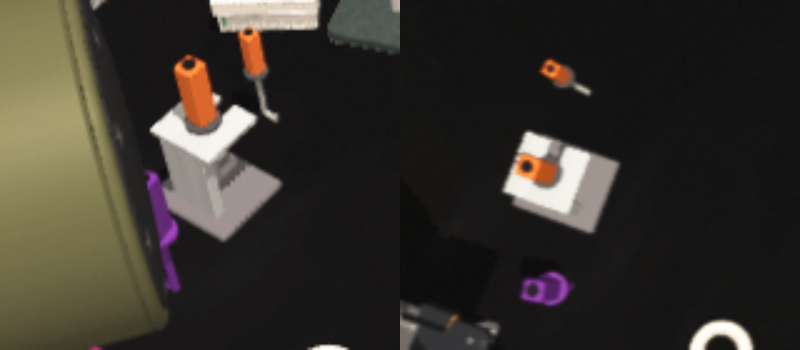

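The pick hangs upright in the stand, as at the start (handle at 195,90 and 530,168). The ring is flat on the rack, and the arm is clear.

```bash
python3 -c "from station import *; print(hand_in())"
```

```text
the job is handed in; nothing more can be done
None
```

The job is handed in but returned no verdict: the ring measured flat on the rack's rails about 12 mm from centre, the pick hangs upright in its stand, and the arm is clear of both at about 21 s.

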